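# Balance the clean spatula across the rest bar of the drying case

### The job

Put the clean ointment spatula away to dry: slide the case's cover all the way back, lay the spatula lengthwise across the orange rest bar so that it balances there by itself, level, with both ends clear of the case, and then slide the cover fully shut over it. Each spatula's pommel has a different weight, so find its balance point. Leave the bottles and the cup stacks where they stand.

Things in the scene. Friction and masses are not known exactly. Their poses are not given: they have to be found in the camera images.
- spatula: Loose ointment spatula, 190 mm long, flat underside. Origin: on the underside, mid-length; x along it to the pommel, z up. Yellow-coated steel blade x = -95 to -25 mm (34 wide, 4 thick); black handle x = -25 to 70 mm (18 wide, 18 high: grip here); red pommel x = 70 to 95 mm (22 wide, 20 high), fixed to it. Blade and handle weigh 113 g. The blade may point either way in the case.
- pommel_mid (a point): Middle of the spatula's red pommel, at x = 82.5 mm, 10 mm above the underside. Its weight is hidden and varies from 43 to 129 g; blade and handle alone (113 g) balance at x = -33 mm. So the spatula balances somewhere between x = -2 and x = 30 mm on its centre line.
- case: White drying case with blue runners, fixed to the table. Origin: centre of its underside; x = the way the cover opens, y = along the case, z up. Inside 280 mm (y) by 110 mm (x), floor at z = 5 mm, walls 5 mm thick up to z = 60 mm. Blue runners, 6 mm thick at y = +-149 mm, 72 mm high, run from x = -60 to 175 mm; a low blue bar joins them at x = 172 mm.
- rest_top (a point): Centre of the flat top of the orange rubber rest bar across the middle of the case, 32 mm above the table; axes as the case. The bar is 12 mm wide (y) and spans the inner width (x = -55 to 55 mm). The spatula lies along the case's y, its balance point over the bar: more than about 5 mm off, it tips onto the case's floor and its raised end blocks the cover.
- cover (a joint): Sliding of the clear, blue-rimmed cover (120 x 290 x 4 mm, on top of the walls at z = 60 to 64 mm) along the case's x: 0 = fully shut, 0.112 m = fully open. Slides with about 1.5 N of friction and stays where it is left; it starts shut or up to 30 mm open.
- cover_grip (a point): Grip point in the blue upright handle on top of the cover: the handle is 14 mm thick along the case's x, 60 mm long along its y, from z = 64 to 90 mm above the table; this point is at 80 mm. With the cover shut it lies at x = 30 mm in the case's frame; it moves with the cover.
- pill_bottle: Bystander: white round pill bottle, 42 mm across, 85 mm high, near the spatula. Origin: centre of its underside. Leave alone.
- cup_stack: Bystander: stack of blue and green dosing cups, 46 mm across, 72 mm high, near the spatula. Origin: centre of its underside. Leave alone.
- amber_bottle: Bystander: amber bottle, 52 mm across, 100 mm high, on the robot's side of the case. Origin: centre of its underside. Leave alone.
- cup_stack2: Bystander: stack of green, white and blue dosing cups, 46 mm across, 72 mm high, on the robot's side of the case. Origin: centre of its underside. Leave alone.
There are look-alikes about, which are no part of the job. What is meant by the spatula is not purple or turquoise, and is the smaller of those in its own colour.

How it is judged (in metres and radians):
On the way, in this order (a step that is already met when the one before it is completed fails the run):
1. the cover is slid back (value of joint cover above 0.095 m), for 0.2 s.
2. the spatula balances level on the rest bar, let go and still (contact force between the fingers and spatula below 0.05 N and angle between spatula's own z axis and vertical below 0.06 rad and height (world z) of spatula between 0.028 and 0.037 m and horizontal distance between spatula and rest_top below 0.055 m and angle between the x axis of spatula and the y axis of case, either way round below 0.25 rad and linear speed of spatula below 0.02 m/s and angular speed of spatula below 0.2 rad/s), for 0.4 s.
At the end, for the whole second after the job is handed in: The cover is shut (within 4 mm) and under it the spatula balances at rest on the rest bar: level within 0.06 rad, underside at bar height (28 to 37 mm), its middle within 55 mm of the bar's centre, lengthwise along the case within 0.25 rad (value of joint cover below 0.004 m and angle between spatula's own z axis and vertical below 0.06 rad and height (world z) of spatula between 0.028 and 0.037 m and horizontal distance between spatula and rest_top below 0.055 m and angle between the x axis of spatula and the y axis of case, either way round below 0.25 rad and linear speed of spatula below 0.02 m/s and angular speed of spatula below 0.2 rad/s); the robot touches nothing.
It fails at once if a bottle or a cup stack is moved by more than 20 mm or tipped (distance of any of pill_bottle, cup_stack, amber_bottle, cup_stack2 from where it was at the start of the episode above 0.02 m or angle between any of pill_bottle, cup_stack, amber_bottle, cup_stack2's own z axis and vertical above 0.3 rad).
It also fails if it takes over 72 s, if anything falls off the work surface, if the arm or the gripper's body presses on something with over 40 N, if the wrist force passes 120 N, or if a joint passes its speed limit or range.

### The arm

A 6-joint arm with a two-finger parallel gripper is mounted at the origin on the work surface. World frame = base frame: x ahead of the robot, y to its left, z up, the work surface at z = 0. Lengths are in mm, angles in rad, forces in N, time in s.
With the tool pointing down it reaches from about 275 to 725 mm from the base axis. Payload 15.9 kg.
Tool frame: the origin (TCP) lies midway between the tips of the shut fingers; the grasp point (between the pads) lies 19 mm behind it (pinch_z is the distance from the TCP to the grasp point, in mm); z points along the fingers, y is the line along which they close (so a half turn about z gives the same grasp; the last joint's range is limited). The gripper opens to 85 mm and grips with 20 to 120 N. Pads are 22 mm wide; open, the fingers measure 114 mm over their backs; the gripper's body (76 mm by 85 mm) begins 54 mm behind the grasp point. The pads swing forward as they close: fully open they stand 13 mm farther back than shut.
Start: joints at [1.13, 0.213, -0.034, 1.323, 0, 1.571], TCP at [213.324, 452.193, 231.306] pointing down, gripper open.
Joint ranges: [-2.98, 2.98], [-0.74, 1.72], [-1.14, 1.35], [-2.1, 2.04], [-1.57, 1.44], [-3.14, 3.14]. Speed limits (rad/s): [1.89, 1.89, 2.39, 2.57, 3.14, 3.14].

### API

Orientations are given as a 3x3 rotation matrix whose columns are the frame's x, y, z axes.
In Python, from plant import * gives the robot as it stands. Calls block until the motion is done:
- reach(position, orientation): joint-space move of the TCP to a pose.
- movel(position, orientation=None, rate=150, threshold=None): straight line of the TCP; orientation=None keeps the orientation; rate is the mean speed in mm/s. With threshold (N) it stops when the force on the tool has changed by that much, and returns True; else False.
- set_joints(angles): joint-space move.
- move_gripper(opening): opening from 0.0 (shut) to 1.0 (fully open); the grip force is fixed at half the most; returns when the fingers have stopped.
- sleep(seconds).
- inverse_kinematics(position, orientation): joint angles nearest the present ones, or None.
- capture(name): name is "scene" or "top" or "wrist"; returns a dict with "color" (400x640x3 uint8, blue, green, red), "fx", "fy", "cx", "cy" (pixels), "rvec" (rotation vector, rad) and "tvec" (3), from world to camera coordinates, as OpenCV has them; the wrist camera has in their place "tool_from_camera" (4x4, takes a point from camera to tool coordinates, whose origin is the TCP and whose axes are the flange's). Camera axes: x right, y down, z forward; pixel columns grow to the right and rows downward; lengths in mm; the calibration is good to about 2 mm. The wrist camera is an equidistant fisheye: a pixel r from the principal point sees the ray r / f radians off the axis. A picture is of the moment at which its call begins: read the wrist's pose just before it. There is no depth.
A pose or a line that the arm cannot do raises IKError and nothing moves.
- close_job(): hands the job in; it is judged then, once.
Readings, each from a call of its own:
- read_time(): time.
- read_joints(): joint angles.
- read_joint_velocities(): joint speeds.
- read_joint_efforts(): joint torques, N m.
- read_tool_pos(): TCP position.
- read_tool_rot(): TCP orientation.
- read_contact_force(): force on the tool from outside, world axes, zero at the start.
- read_moment(): the same for the moment, N m.
- read_finger_gap(): opening from 0.0 (shut) to 1.0 (fully open).
- read_finger_force(): force on a finger pad.
Only numpy, scipy, OpenCV 4.12 (cv2) and the standard library are available. Lean on these libraries where they do the work, as an engineer would, in place of code of your own. Each camera call takes 0.05 s, during which the arm holds its last target. There are 200 camera calls.

## Working session

There is one attempt and no reset: what is moved stays moved. The work goes in short steps, each a Python script; the robot and the scene stay as the last script left them, time stands still between calls to the robot, and variables do not carry over. Pictures are saved under pics/ and viewed, at most 10 in all, crops included, and the job is handed in when it is done.

```bash
mkdir -p pics; ls; python3 - <<'E'
from plant import *
import cv2
for n in ("scene","top"):
    c=capture(n); cv2.imwrite(f"pics/{n}0.png",c["color"]); print(n,{k:v for k,v in c.items() if k!="color"})
print(read_time())
E
```

```text
pics
scene {'fx': 387.35430817318814, 'fy': 387.35430817318814, 'cx': 318.12500129264356, 'cy': 200.4059944947976, 'rvec': array([ 1.47920959,  2.10190409, -0.85850411]), 'tvec': array([ 194.63319014, -299.82179147, 1557.87447916])}
top {'fx': 438.16849665736873, 'fy': 438.16849665736873, 'cx': 314.59484976723115, 'cy': 192.16301739535314, 'rvec': array([ 2.15249232, -2.1437074 ,  0.20156121]), 'tvec': array([ -44.28646459,  522.55935843, 1121.12180092])}
0.1
```

View pics/top0.png

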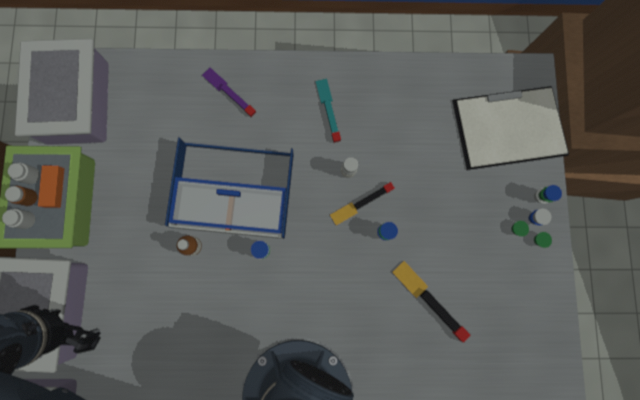

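View pics/scene0.png

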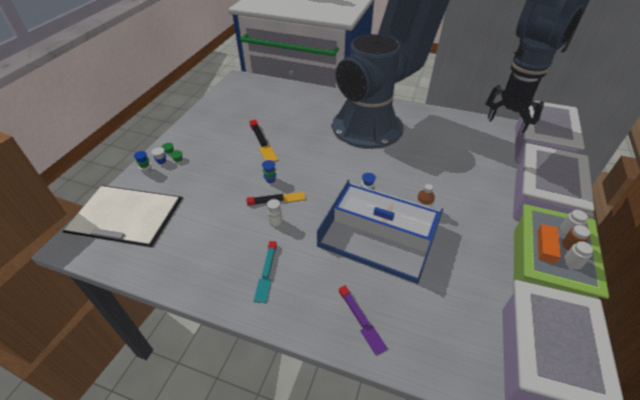

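The top view shows the small yellow spatula with its blade at (343,213) and pommel at (389,187). The case is centred near (230,205), opening away from the robot, with the cover handle at (228,193), amber bottle at (188,245), and cups at (260,250). The scene view agrees.

```bash
cat > h.py <<'E'
from plant import *
import cv2, numpy as np
def ray(c,uv):
    R=cv2.Rodrigues(c["rvec"])[0]; t=np.asarray(c["tvec"])
    d=R.T@np.array([(uv[0]-c["cx"])/c["fx"],(uv[1]-c["cy"])/c["fy"],1]); return -R.T@t,d
def plane(c,uv,z):
    o,d=ray(c,uv); return o+d*(z-o[2])/d[2]
def wplane(c,p,R,uv,z):
    x,y=(uv[0]-c["cx"])/c["fx"],(uv[1]-c["cy"])/c["fy"]; r=np.hypot(x,y)
    d=np.array([x*np.sin(r)/r,y*np.sin(r)/r,np.cos(r)]) if r>1e-9 else np.array([0,0,1.])
    T=c["tool_from_camera"]; o=R@T[:3,3]+p; d=R@T[:3,:3]@d
    return o+d*(z-o[2])/d[2]
def mask(img,name):
    h=cv2.cvtColor(img,cv2.COLOR_BGR2HSV)
    r={"yellow":[(15,120,80),(35,255,255)],"red":[(0,150,80),(7,255,255)],"blue":[(105,120,40),(125,255,255)],"orange":[(5,40,120),(18,255,255)],"black":[(0,0,0),(180,255,45)]}[name]
    m=cv2.inRange(h,*map(np.array,r))
    if name=="red": m|=cv2.inRange(h,np.array((173,150,80)),np.array((180,255,255)))
    return m
def blobs(img,name,amin=15):
    n,l,s,c=cv2.connectedComponentsWithStats(mask(img,name))
    return [(c[i].round(1),s[i].tolist()) for i in range(1,n) if s[i][4]>=amin]
def down(yaw): # tool y axis along direction yaw (world), z down
    y=np.array([np.cos(yaw),np.sin(yaw),0]); z=np.array([0,0,-1.]); return np.c_[np.cross(y,z),y,z]
E
python3 - <<'E'
from h import *
c=capture("top"); I=c["color"]
for n in("yellow","red","blue"):
    print(n)
    for b,s in blobs(I,n):
        if 150<b[0]<480 and b[1]<350: print(b,s,plane(c,b,{"yellow":4,"red":15,"blue":72}[n]).round())
cv2.imwrite("pics/c1.png",cv2.resize(I[125:270,150:420],None,fx=2.96,fy=2.96,interpolation=cv2.INTER_CUBIC))
E
```

```text
yellow
[343.4 213.3] [330, 203, 27, 22, 300] [ 471. -122.    4.]
[409.5 279. ] [393, 262, 34, 35, 572] [ 295. -298.    4.]
red
[249.7 110.3] [245, 106, 10, 10, 63] [758. 139.  15.]
[335.8 136.4] [332, 132, 8, 10, 56] [ 685. -102.   15.]
[388.2 187. ] [384, 183, 10, 9, 55] [ 543. -244.   15.]
[461.8 333.8] [455, 327, 15, 15, 130] [ 156. -427.   15.]
blue
[222.2 189.2] [166, 139, 127, 98, 1656] [524. 197.  72.]
[228.2 192.3] [217, 190, 23, 6, 103] [516. 181.  72.]
[388.6 230.1] [381, 222, 17, 17, 222] [ 421. -231.   72.]
[259.1 249.2] [251, 241, 17, 17, 234] [371.  99.  72.]
```

View pics/c1.png

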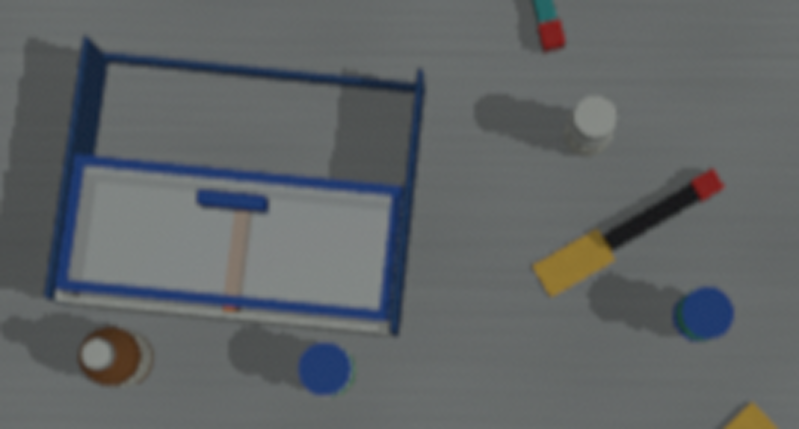

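The crop shows the runner tops' near ends at full-image (166.9,225.3) and (284.5,237.5), and far ends at (179.4,138.5) and (291.9,149.3). The cover is slightly open.

```bash
python3 - <<'E'
from h import *
c=capture("top")
P=[plane(c,u,72)[:2] for u in[(166.9,225.3),(284.5,237.5),(179.4,138.5),(291.9,149.3)]]
nl,nr,fl,fr=P; print(np.round(P))
ex=(fl-nl)+(fr-nr); a1=np.arctan2(ex[1],ex[0]); ey=(nl-nr)+(fl-fr); a2=np.arctan2(-ey[0],ey[1])
print("yaw",a1,a2,"len",np.linalg.norm(fl-nl),np.linalg.norm(fr-nr),np.linalg.norm(nl-nr),np.linalg.norm(fl-fr))
a=(a1+a2)/2; X=np.array([np.cos(a),np.sin(a)]); o=sum(P)/4-57.5*X
print("case",o,a)
h=plane(c,(228.2,192.3),88); print("handle",h,"open",(h[:2]-o)@X-30)
R=down(a)
reach(h+[-0,0,140],R) if True else 0
p,R=read_tool_pos(),read_tool_rot()
c=capture("wrist"); cv2.imwrite("pics/w1.png",c["color"]); np.savez("w1.npz",p=p,R=R)
print(p,R, read_joints(),read_time(),{k:v for k,v in c.items() if k!="color"})
E
```

```text
[[431. 333.]
 [401.  35.]
 [658. 313.]
 [632.  18.]]
yaw -0.07856369238716909 -0.09473011160762075 len 228.72278377695113 231.6493741628558 299.7817199841848 296.1483437464568
case [473.06475433 179.96092313] -0.08664690199739492
handle [513.66646956 178.47643838  88.        ] open 10.577863229734639
[513.28638535 179.33716388 228.06349116] [[ 8.46566692e-02  9.96410181e-01 -1.76341544e-05]
 [ 9.96410153e-01 -8.46566626e-02  2.39128284e-04]
 [ 2.36777008e-04 -3.78146545e-05 -9.99999971e-01]] [3.36255520e-01 3.04708159e-01 7.79669936e-02 1.34399343e+00
 2.14263881e-04 1.99156673e+00] 1.7583 {'fx': 309.70691628693146, 'fy': 309.70691628693146, 'cx': 320.4607020024719, 'cy': 197.60138930837047, 'tool_from_camera': array([[-7.75052388e-06, -9.51774364e-01, -3.06798891e-01,
         7.92847429e+01],
       [ 9.99999901e-01,  1.29189315e-04, -4.26043267e-04,
         4.27479599e-01],
       [ 4.45132198e-04, -3.06798864e-01,  9.51774269e-01,
        -1.42672862e+02],
       [ 0.00000000e+00,  0.00000000e+00,  0.00000000e+00,
         1.00000000e+00]])}
```

View pics/w1.png

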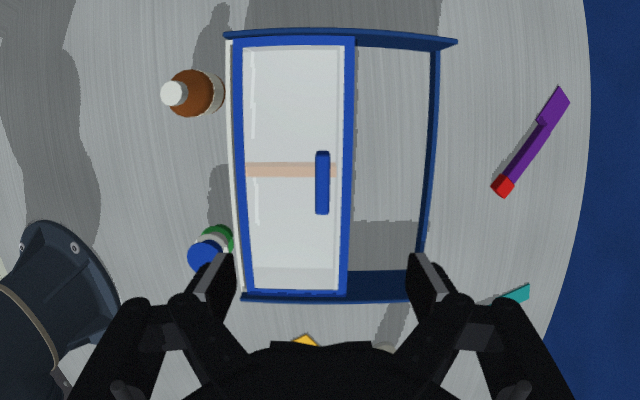

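The wrist view shows the handle top at (322,183). The runner's +y edge runs from (228,33) to (457,42), and its −y near corner is at about (242,298).

```bash
python3 - <<'E'
from h import *
p,R=read_tool_pos(),read_tool_rot(); c=capture("wrist")
for b,s in blobs(c["color"],"blue",100): print(b,s)
m=mask(c["color"],"blue"); n,l,s,cc=cv2.connectedComponentsWithStats(m)
for i in range(1,n):
    if s[i][4]>200 and abs(cc[i][0]-322)<8 and abs(cc[i][1]-183)<12:
        print("rect",[wplane(c,p,R,u,90).round(1) for u in cv2.boxPoints(cv2.minAreaRect(cv2.findNonZero((l==i).astype('uint8'))))])
print("handle",wplane(c,p,R,(322,183),90))
for u in[(228,32),(457,42),(242,298)]: print(wplane(c,p,R,u,72))
# bar at z32 through cover
for u in [(247,170),(310,170)]: print("bar",wplane(c,p,R,u,32))
E
```

```text
[605.7 222.1] [542, 0, 98, 400, 25624]
[337.1 158.5] [223, 28, 235, 276, 13407]
[321.9 182.5] [315, 151, 15, 64, 888]
[202.3 253.5] [187, 240, 36, 33, 697]
rect [array([511.4, 213.4,  90. ]), array([524.2, 212.3,  90. ]), array([519.4, 150.9,  90. ]), array([505.9, 152.1,  90. ])]
handle [515.24047071 182.52628453  90.        ]
[436.89660066 338.39921205  72.        ]
[662.67766358 314.64974515  72.        ]
[406.81652769  43.46657811  72.        ]
bar [430.24994447 189.71805337  32.        ]
bar [502.04441809 183.04533873  32.        ]
```

```bash
python3 - <<'E'
from h import *
a=-0.088; X=np.array([np.cos(a),np.sin(a),0]); R=down(a)
h=np.array([515,182,0.])
movel(h+[0,0,69],R,rate=150,threshold=15)
move_gripper(0.0); p=read_tool_pos(); print(p,read_finger_gap(),read_finger_force())
print(movel(p+X*115,rate=80,threshold=15)); q=read_tool_pos()
print(q,(q-p)@X,read_contact_force(),read_time())
E
```

```text
[515.17564514 181.99818311  69.23842422] 0.1498225566182784 58.79636228084564
True
[617.56670967 172.35681494  69.19526839] 102.84220787564885 [-7.43115427  0.04079762 14.5115701 ] 4.85
```

```bash
python3 - <<'E'
from h import *
a=-0.088; X=np.array([np.cos(a),np.sin(a),0]); R=down(a)
move_gripper(1.0); p=read_tool_pos()
movel(p+[0,0,60],rate=200)
reach(np.array([476-40,185,240]),R)
p,R=read_tool_pos(),read_tool_rot(); c=capture("wrist"); cv2.imwrite("pics/w2.png",c["color"]); np.savez("w2.npz",p=p,R=R)
m=mask(c["color"],"orange"); n,l,s,cc=cv2.connectedComponentsWithStats(m)
for i in range(1,n):
    if s[i][4]>150:
        rc=cv2.minAreaRect(cv2.findNonZero((l==i).astype('uint8'))); print(cc[i],s[i],[wplane(c,p,R,u,32).round(1)[:2].tolist() for u in cv2.boxPoints(rc)])
c=capture("top"); cv2.imwrite("pics/t2.png",c["color"]); print(read_time())
E
```

```text
[353.97775629 168.11121857] [ 307  162   95   13 1034] [[420.7, 182.8], [422.1, 195.8], [531.9, 185.7], [531.4, 172.3]]
6.9583
```

View pics/w2.png

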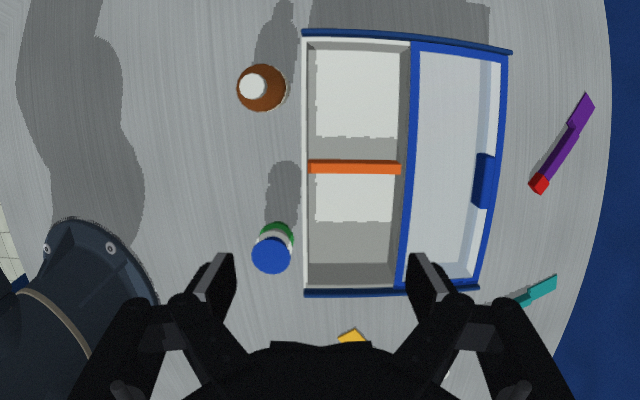

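The open case shows clearly in this view. The bar runs along row 168 from columns 307 to 402, giving a bar centre of about (476.5,184) and a yaw of about −0.092. Next I look at the spatula.

```bash
python3 - <<'E'
from h import *
c=capture("top")
b=plane(c,(343.4,213.3),4)[:2]; r=plane(c,(388.2,187),20)[:2]; d=r-b; s=np.arctan2(d[1],d[0]); g=b+d*(74/142.5)
print(b,r,np.linalg.norm(d),s,"pill",plane(c,(351,163),85))
reach([476,100,260],down(-0.09))
reach([*g,220],down(s+np.pi/2))
p,R=read_tool_pos(),read_tool_rot(); c=capture("wrist"); cv2.imwrite("pics/w3.png",c["color"])
print(p,R.round(3).tolist())
for n,z in(("yellow",4),("red",20)):
    for b,st in blobs(c["color"],n,100): print(n,b,st,wplane(c,p,R,b,z))
print(read_time())
E
```

```text
[ 471.13997113 -121.90768609] [ 542.01654423 -243.48680019] 140.73013038462193 -1.042995483570681 pill [ 593.08937753 -135.39918336   85.        ]
[ 508.21056119 -183.8149429   219.98896015] [[-0.504, 0.864, -0.0], [0.864, 0.504, 0.0], [0.0, 0.0, -1.0]]
yellow [318.8 107.4] [304, 78, 31, 60, 1777] [ 471.01658241 -122.5187576     4.        ]
yellow [141.1 164.7] [110, 141, 62, 48, 1869] [ 298.27785299 -295.43463288    4.        ]
red [580.7  75.7] [571, 68, 20, 16, 264] [751.31871997 131.43673544  20.        ]
red [471.  186.5] [459, 176, 25, 22, 368] [ 679.60871812 -103.30093438   20.        ]
red [ 49.9 198. ] [42, 187, 17, 22, 220] [ 153.51911038 -427.84502269   20.        ]
red [319.  227.8] [311, 216, 17, 22, 327] [ 542.32667818 -244.46834938   20.        ]
8.6417
```

View pics/w3.png

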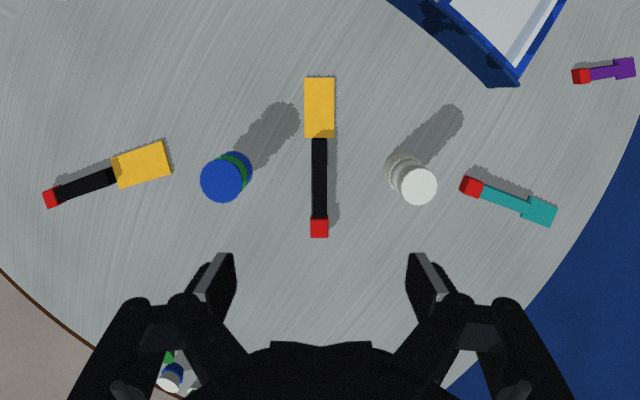

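The spatula lies along column 319, from the blade centre at (319,107) to the pommel at (319,228), directly below the gripper. The cups and bottle to either side are clear, so I grasp and weigh.

```bash
python3 - <<'E'
from h import *
b=np.array([471.1,-122.3]); r=np.array([542.2,-244.]); d=r-b; s=np.arctan2(d[1],d[0]); u=d/np.linalg.norm(d)
g=b+u*74
R=down(s+np.pi/2)
def wr():
    sleep(0.5); F=[];M=[]
    for _ in range(20): F.append(read_contact_force()); M.append(read_moment()); sleep(0.02)
    return np.r_[np.mean(F,0),np.mean(M,0)],np.std(F,0),np.std(M,0)
move_gripper(0.4); movel([*g,90],R)
w0=wr(); print(w0)
print(movel([*g,3],rate=80,threshold=12))
move_gripper(0.0); print(read_tool_pos(),read_finger_gap(),read_finger_force())
movel([*g,90],rate=80)
w1=wr(); print(w1); dw=w1[0]-w0[0]; print("d",dw)
W=-dw[2]; rr=np.array([dw[4],-dw[3]])*1000/W; m=W/9.81*1000-113
print("mass pommel",m,"bal from mass",(113*-33+82.5*m)/(113+m),"r along",rr@u,"perp",rr@[-u[1],u[0]],read_time())
np.savez("wr.npz",w0=w0[0],w1=w1[0],u=u)
E
```

```text
(array([ 8.23379717e-02,  1.65489371e-02, -2.82252820e-01, -1.56382216e-04,
       -5.34688962e-03,  1.57720822e-03]), array([0.5363914 , 0.373363  , 0.63796444]), array([0.02461302, 0.02240224, 0.0203652 ]))
False
[ 508.8527057  -186.30454345    3.6793632 ] 0.18970010269040724 59.587857127189636
(array([ 0.22351857,  0.02905877, -2.36894828,  0.03203374,  0.01226797,
        0.00703764]), array([0.42132699, 0.55645485, 0.50021355]), array([0.0306595 , 0.03447907, 0.03288948]))
d [ 0.1411806   0.01250984 -2.08669546  0.03219013  0.01761486  0.00546043]
mass pommel 99.71105611989918 bal from mass 21.14211744290697 r along 17.578077007515898 perp -0.49297241411400716 14.6417
```

```bash
python3 - <<'E'
from h import *
z=np.load("wr.npz"); u=z["u"]; t=read_time(); A=[]
for _ in range(200):
    A.append(np.r_[read_contact_force(),read_moment()]); sleep(0.015)
A=np.array(A); m=A.mean(0); print(m,A.std(0),read_time()-t)
x=A[:,2]-m[2]; print("autocorr",[(x[k:]*x[:-k]).mean()/x.var() for k in(1,2,4)])
for w in(m,m-z["w0"]):
    W=-w[2]; M=(w[4]*u[0]-w[3]*u[1]); mm=(M*1e6/9.81+5311)/68.5; m2=W/9.81e-3-113
    print("M",M,"m from M",mm,"m from W",m2,[(113*-33+82.5*q)/(113+q) for q in(mm,m2)])
E
```

```text
[-0.0184977  -0.0304623  -2.25381315  0.01919194  0.01499024 -0.00229598] [0.52053096 0.52617344 0.50383106 0.03112057 0.03001304 0.02954044] 3.3333000000000013
autocorr [np.float64(-0.06571576034336993), np.float64(-0.12040323664234003), np.float64(-0.10381776690035825)]
M 0.024132914004526707 m from M 113.44572275352382 m from W 116.74649892115448 [np.float64(24.863671782814013), np.float64(25.691734971860974)]
M 0.026965149762567076 m from M 117.66045337703531 m from W 87.97454987600844 [np.float64(25.916828464018728), np.float64(17.558941502532814)]
```

```bash
python3 - <<'E'
from h import *
I=cv2.imread("pics/t2.png"); m=mask(I,"orange"); n,l,s,cc=cv2.connectedComponentsWithStats(m)
c=capture("top")
for i in range(1,n):
    if s[i][4]>15 and 200<cc[i][0]<270 and 150<cc[i][1]<260: print(cc[i],s[i],plane(c,cc[i],32))
a=-0.092; X=np.array([np.cos(a),np.sin(a),0]);Y=np.array([-X[1],X[0],0])
bar=np.array([476.3,184.,0]); t=bar+11*Y
p=read_tool_pos(); movel([p[0],p[1],170],rate=200)
reach([t[0],t[1],170],down(a)); movel([t[0],t[1],80],rate=120)
p,R=read_tool_pos(),read_tool_rot();c=capture("wrist"); cv2.imwrite("pics/w4.png",c["color"]); print(p,read_time())
m=mask(c["color"],"orange"); n,l,s,cc=cv2.connectedComponentsWithStats(m)
for i in range(1,n):
    if s[i][4]>100: print(cc[i],s[i],wplane(c,p,R,cc[i],32))
c=capture("top"); cv2.imwrite("pics/t4.png",c["color"])
E
```

```text
[229.81227437 209.86642599] [225 190  11  41 277] [475.5883204  182.37565163  32.        ]
[477.78427985 194.99245626  80.66157966] 20.95
[136.34345351 139.36242884] [117 126  39  25 527] [355.44102521 267.01679347  32.        ]
[269.97713802 234.88569009] [ 240  216   62   31 1181] [442.87854712 188.98453786  32.        ]
[365.56603774 218.20754717] [342 216  49  13 106] [508.5068526  195.30639741  32.        ]
[370.24251497 237.06087824] [ 340  221   60   26 1002] [511.21649638 181.00435942  32.        ]
```

View pics/w4.png

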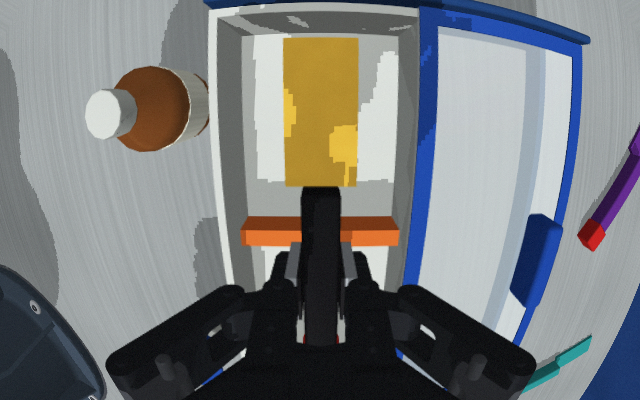

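The wrist view shows the spatula held level. The blade/handle edge is at (320,186), and the bar's bright top runs along rows 230–245, as expected. I lower it and release gently.

```bash
python3 - <<'E'
from h import *
p,R=read_tool_pos(),read_tool_rot();c=capture("wrist")
e=wplane(c,p,R,(321,186.5),81); print("edge rel tcp along tool x",(e-p)@R[:,0], "far blade end",(wplane(c,p,R,(321,38),81)-p)@R[:,0])
print([wplane(c,p,R,q,32)[:2].round(1) for q in((270,230),(270,245),(370,230.5),(370,245))])
a=-0.092; Y=np.array([-np.sin(a),np.cos(a),0])
t=np.array([476.3,183.5,0])+11*Y
movel([t[0],t[1],45],rate=80)
print(movel([t[0],t[1],34],rate=15,threshold=5),read_tool_pos(),read_contact_force())
move_gripper(0.3); sleep(0.6)
print(read_tool_pos(),read_finger_gap(),read_finger_force(),read_time())
c=capture("wrist"); cv2.imwrite("pics/w5.png",c["color"])
c=capture("scene"); cv2.imwrite("pics/s5.png",cv2.resize(c["color"][160:290,300:460],None,fx=4,fy=4))
E
```

```text
edge rel tcp along tool x 38.93633523396209 far blade end 108.69803005264369
[array([443.5, 192.7]), array([441.8, 181.4]), array([511.3, 186.1]), array([511., 175.])]
True [477.29500311 194.49472341  35.64552742] [-0.49950667 -0.28297774  8.66056428]
[476.75420304 194.28642312  35.05577102] 0.2996303023466545 0.0 23.1167
```

View pics/w5.png

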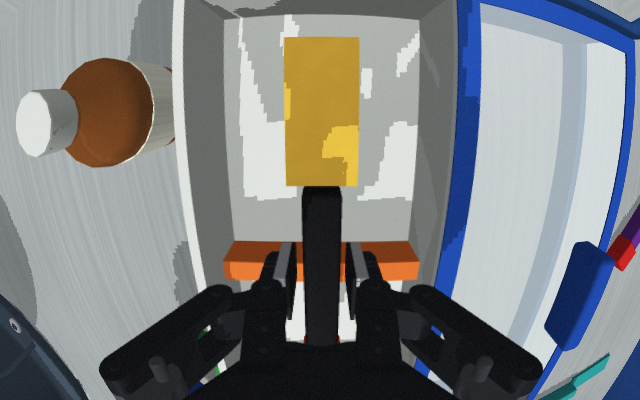

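The blade is at rows 37–186, unchanged from when it was held, so the spatula is level on the bar after release. I retreat, check again, and shut the cover.

```bash
python3 - <<'E'
from h import *
a=-0.092; X=np.array([np.cos(a),np.sin(a),0])
p=read_tool_pos(); movel(p+[0,0,100],rate=60); sleep(0.3)
movel(p+[0,0,190],rate=200); move_gripper(0.6)
p,R=read_tool_pos(),read_tool_rot();c=capture("wrist"); cv2.imwrite("pics/w6.png",c["color"])
for n,z in(("yellow",36),("red",52)):
    for b,s in blobs(c["color"],n,100): print(n,b,s,wplane(c,p,R,b,z).round(1))
print(read_time())
E
```

```text
yellow [321.4 104.8] [306, 73, 32, 65, 2061] [484.4 268.9  36. ]
red [523.6 193.2] [513, 182, 22, 24, 320] [727.1 154.5  52. ]
red [321.5 234.9] [313, 224, 18, 22, 377] [471.6 128.   52. ]
26.35
```

View pics/w6.png

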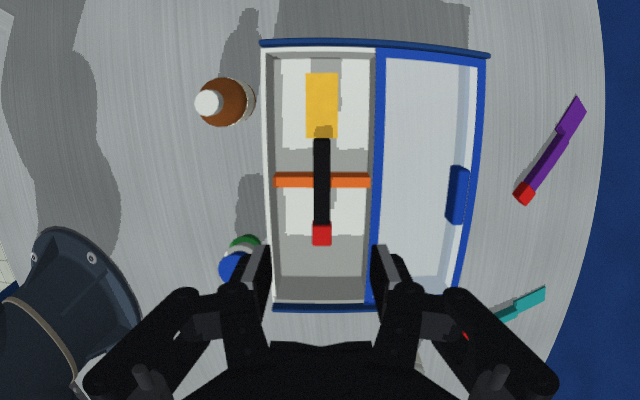

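The spatula lies across the bar, level: blade at (321,105), pommel at (321,235), bar at row 180, and both ends clear. Now I shut the cover.

```bash
python3 - <<'E'
from h import *
a=-0.092; X=np.array([np.cos(a),np.sin(a),0])
h=np.array([617.4,172.4,0.])
reach(h+[0,0,140],down(a)); print(movel(h+[0,0,70],rate=120,threshold=15))
move_gripper(0.0); p=read_tool_pos(); print(p,read_finger_gap())
print(movel(p-X*90,rate=60,threshold=15), movel(p-X*118,rate=30,threshold=10)); q=read_tool_pos()
print(q,(p-q)@X,read_contact_force())
move_gripper(0.5); movel(q+[0,0,150],rate=150); sleep(0.3)
p,R=read_tool_pos(),read_tool_rot();c=capture("wrist"); cv2.imwrite("pics/w7.png",c["color"])
for b,s in blobs(c["color"],"blue",300): print(b,s)
print(read_time())
E
```

```text
False
[617.58683415 172.49534334  70.82990229] 0.14882673160950702
False True
[506.02041037 183.02444066  70.88500318] 112.0619186542347 [ 3.37716685 -0.13279904  1.19690582]
[606.3 230.5] [540, 0, 100, 400, 24392]
[341.8 142.8] [227, 29, 240, 281, 12420]
[320.5 187.1] [314, 155, 14, 65, 898]
[210.6 264.3] [191, 246, 38, 38, 1089]
32.4833
```

View pics/w7.png

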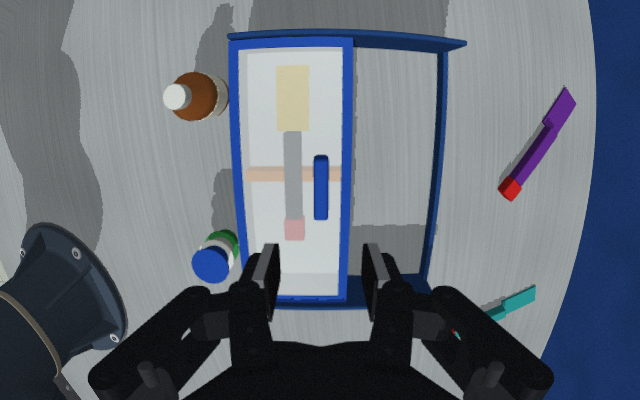

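The cover is fully shut after 112 mm of travel, with its rim flush at column 238. The spatula is visible under it, level across the bar.

```bash
python3 -c "
from plant import *
print(close_job())"
```

```text
the job is handed in; nothing more can be done
None
```

The spatula is balanced level on the orange rest bar under the fully shut cover, the bottles and cup stacks were not touched, and the job was handed in with about 32 s on the clock; the judge returned no verdict.

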